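Centre a sample bottle on the balance pan and tare it

ROBOT

A 7-joint arm with a two-finger parallel gripper is mounted at the origin on the work surface; the furniture and walls round the work are solid. World frame = base frame: x ahead of the robot, y to its left, z up, the work surface at z = 0. Lengths are in m, angles in rad, forces in N, time in s.
With the tool pointing down it reaches from about 0.4 to 0.875 m from the base axis. Payload 19.3 kg.
Tool frame: the origin (TCP) lies on the centre line of the jaws, within the pads' length; the fingertips stand 14 mm ahead of it and the grasp point (between the pads) lies 5 mm behind it; y points along the fingers, x is the direction in which the jaws open and shut, and the axes are right-handed (so a half turn about y gives the same grasp; the last joint's range is limited). The gripper opens to 85 mm and grips with 20 to 120 N. Pads are 22 mm wide; open, the fingers measure 114 mm over their backs; the gripper's body (76 mm by 85 mm) begins 54 mm behind the grasp point. The pads swing forward as they close: fully open they stand 13 mm farther back than shut.
Start: joints at [-1.184, 0.521, -0.036, 1.599, 0.021, 1.021, -0.113], TCP at [0.276, 0.561, 0.245] pointing down, gripper open.
Joint ranges: [-2.91, 2.91], [-0.3, 2.13], [-1.5, 1.42], [0.17, 2.43], [-1.26, 4.41], [0.16, 1.93], [-2.52, 2.52]. Speed limits (rad/s): [1.89, 1.89, 2.39, 2.39, 3.01, 3.01, 3.01].

INTERFACE

Orientations are given as [roll, pitch, yaw] about the fixed x, y, z axes, in that order (R = Rz(yaw) Ry(pitch) Rx(roll)).
In Python, from workcell import monitor, grab_frame, workorder gives the robot as it stands.
- The arm moves only by the tool drive_tool, never from a script. Its argument "steps" is one flat list of numbers, 5 for each row, row after row: the finger opening in mm, from 0 to 85.4, then the shift along the world's x, y, z in mm, then the turn about the world's z in degrees. In form: [fingers, tx, ty, tz, twist, fingers, tx, ty, tz, twist, ...]. A call has exactly 5 rows; each row shifts and turns the commanded pose from where the row before left it; what a row does not reach is not made up. A row lasts 1/12 s, in which the tool goes at most 41.7 mm and 7.16 degrees, less where a joint would pass 70% of its speed; a pose out of reach is approached as far as the arm can. A call is refused whole if a number of a shift passes 41.7 or a number of a turn 7.16, either way. A call with a gripper value outside its range is refused whole. The fingers move at their own pace and stop on an object; "grip_force" is the grip in N (left out, the last holds). Time passes only in rows, so rows that do not move let the fingers close, or fill a call up. It gives the time, the measured TCP pose, the force and the opening at its end, in the units of the state.
- monitor.observe(): the state, without advancing time (a new reading comes with each control period).
- grab_frame(name): name is "scene" or "side" or "wrist"; returns a dict with "frame" (384x512x3 uint8, red, green, blue), "vertical_fov" (degrees; the focal length in pixels is half the picture's height over the tangent of half this angle, whatever the lens; pixels are square), "cx", "cy" (the principal point, pixels), "xyz" and "orientation" of the camera in the world. Camera axes: x right, y down, z forward; pixel columns grow to the right and rows downward; lengths in m; the calibration is good to about 2 mm. A picture is of the moment at which its call begins. There is no depth.
- workorder.job_done(): hands the job in, once; it reports no verdict.
The state is a dict: "clock": time; "qpos": joint angles; "qd": joint speeds; "joint_efforts": joint torques, N m; "position": TCP position; "tool_rot": TCP orientation; "force": force on the tool from outside, world axes, zero at the start; "moment": the same for the moment, N m; "grip_width": finger opening in m.
Only numpy, scipy, OpenCV 4.12 (cv2) and the standard library are available. Lean on these libraries where they do the work, as an engineer would, in place of code of your own. Each camera call takes 0.05 s, during which the arm holds its last target. There are 200 camera calls.

TASK

The amber sample bottle with the white cap stands too far out on the small rocking pan of the bench balance, where it would be weighed wrong. Tap it with the fingertips, low down and lightly, until it stands upright in the middle of the pan, all of it inside the engraved ring; then press the wide blue tare key fully down, let it come up again, and leave everything clear. The bottle is unsteady: slide it only, never pinch, lift or topple it, do not lean on the pan, do not press the key before the bottle is centred, and leave the other bottle and the label roll where they are.

Things in the scene. Friction and masses are not known exactly. Their poses are not given: they have to be found in the camera images.
- amber_bottle: Amber glass bottle, white ribbed cap, about 120 g, 70 mm tall, upright on the pan, 15 to 22 mm off its middle on any side. Smooth straight side, 44 mm diameter, 6 to 44 mm above the underside; cap 37 mm. Foot ring only 31 mm: it slides (1 N, friction about 0.6) if pushed below 18 mm above the pan, tips if pushed well above; push slower than 50 mm/s. Origin: middle of the underside; z up.
- pan: Round steel weighing pan, diameter 80 mm, 3 mm thick, with an engraved dark ring of 56 mm diameter about its middle. Origin: middle of its top face, about 57 mm above the desk; z up. It sits springily on one central stem: an off-centre load makes it lean (2 to 5 degrees at the start, 5 at most; the rim moves 3 mm up or down); level under a central load.
- balance: White bench balance, fixed: 210 mm (x) by 130 mm (y). Origin: under its middle, on the desk; display and keys are at its -x end. Rear deck 45 mm high, key panel 36 mm, display up to 47 mm. The pan's middle is 38 mm from the origin towards +x.
- tare_key (a joint): Travel of the wide blue tare key: 0 up, 0.004 m fully down. A spring key that comes up by itself; about 1 N to start, 4 N to hold it fully down. The two flat grey keys beside it do not move.
- tare_key_top (a point): Middle of the top face of the wide blue tare key, 44 mm above the desk when up. The key measures 20 mm (balance x) by 30 mm (balance y) and lies 113 mm in front of the pan's middle and 36 mm to the balance's +y side. The bottle's top is at about 127 mm: keep the gripper's body clear of it while pressing.
- waiting_bottle: Loose bystander: the same kind of amber bottle with a blue cap, 44 mm wide and 70 mm tall, standing on the desk beside the balance. Origin: middle of the underside.
- label_roll: Loose bystander: white roll of labels lying flat beside the balance, diameter 72 mm, 30 mm high. Origin: middle of the underside.
Not all that is in view belongs to the job. What is shaped like the amber_bottle but yellow is not meant.

How it is judged:
On the way, in this order (a step that is already met when the one before it is completed fails the run):
1. the amber bottle stands upright in the middle of the pan (horizontal distance between amber_bottle and pan below 0.006 m and angle between amber_bottle's own z axis and vertical below 0.06 rad and z of amber_bottle in the frame of pan between -0.003 and 0.004 m and linear speed of amber_bottle below 0.02 m/s and contact force between the fingers and amber_bottle below 0.05 N), for 0.3 s.
2. the tare key is pressed fully down (value of joint tare_key above 0.003 m), for 0.05 s.
At the end, for the whole second after the job is handed in: The amber bottle stands upright (within 0.06 rad) and still on the pan, its middle within 6 mm of the pan's middle; the tare key has come up again; the blue-capped bottle and the label roll are within 15 mm of where they stood (horizontal distance between amber_bottle and pan below 0.006 m and angle between amber_bottle's own z axis and vertical below 0.06 rad and z of amber_bottle in the frame of pan between -0.003 and 0.004 m and linear speed of amber_bottle below 0.01 m/s and value of joint tare_key below 0.001 m and distance of each of waiting_bottle, label_roll from where it was at the start of the episode below 0.015 m); the robot touches nothing.
It fails at once if the amber bottle is tipped by more than 0.25 rad, lifted off the pan or knocked off it (angle between amber_bottle's own z axis and vertical above 0.25 rad or z of amber_bottle in the frame of pan above 0.01 m or height (world z) of amber_bottle below 0.045 m).
It fails at once if the amber bottle is struck with more than 15 N, or pinched (pressed with more than 5 N while it does not slide) (contact force between any of the fingers, the arm and amber_bottle above 15 N or (contact force between the fingers and amber_bottle above 5 N and linear speed of amber_bottle below 0.008 m/s)).
It fails at once if the pan is leaned on with more than 5 N (contact force between any of the fingers, the arm and pan above 5 N).
It fails at once if the tare key is pressed while the bottle is off the middle (value of joint tare_key above 0.002 m and horizontal distance between amber_bottle and pan above 0.006 m).
It fails at once if the blue-capped bottle or the label roll is moved by more than 15 mm (distance of any of waiting_bottle, label_roll from where it was at the start of the episode above 0.015 m).
It also fails if it takes over 58 s, if anything falls off the work surface, if the arm or the gripper's body presses on something with over 40 N, if the wrist force passes 120 N, or if a joint passes its speed limit or range.

## Working session

There is one attempt and no reset: what is moved stays moved. The work goes in short steps, Python scripts to look and compute and a tool call to move; the robot and the scene stay as the last step left them, time stands still between calls to the robot, and variables do not carry over. Pictures are saved under pics/ and viewed, about 8 in all and at most 12, crops included, and the job is handed in when it is done.

Besides the shell and the picture viewer there is one more tool, called after "Call:" as a command line: name --argument value ..., lists and objects as JSON in quotes. drive_tool: Moves the arm, as the interface text tells. Its arguments: {"type":"object","properties":{"steps":{"type":"array"},"grip_force":{"type":"number"}},"required":["steps"]}

```bash
mkdir -p pics
cat > h.py <<'E'
import numpy as np, cv2
from scipy.spatial.transform import Rotation as R
from workcell import monitor, grab_frame, workorder
def grab(n,save=None):
    f=grab_frame(n)
    if save: cv2.imwrite('pics/'+save,f['frame'][:,:,::-1])
    np.save('pics/%s.npy'%(save or n),f,allow_pickle=True)
    return f
def rot(f):
    o=np.array(f['orientation'],float)
    return o if o.shape==(3,3) else R.from_euler('xyz',o).as_matrix()
def foc(f): return 192/np.tan(np.radians(f['vertical_fov'])/2)
def ray(f,u,v):
    d=rot(f)@np.array([(u-f['cx'])/foc(f),(v-f['cy'])/foc(f),1]); return np.array(f['xyz']),d/np.linalg.norm(d)
def atz(f,u,v,z):
    o,d=ray(f,u,v); return o+d*(z-o[2])/d[2]
def proj(f,p):
    c=rot(f).T@(np.array(p)-f['xyz']); return c[:2]/c[2]*foc(f)+[f['cx'],f['cy']]
def tri(obs):
    A=0;b=0
    for f,u,v in obs:
        o,d=ray(f,u,v);P=np.eye(3)-np.outer(d,d);A=A+P;b=b+P@o
    return np.linalg.solve(A,b)
E
python3 - <<'E'
from h import *
ims=[]
for n in ['scene','side','wrist']:
    f=grab(n,n+'0.png');ims.append(f['frame'][:,:,::-1]);print(n,{k:v for k,v in f.items() if k!='frame'})
ims=[np.vstack([ims[0]]),ims[1]]
print(monitor.observe())
E
```

```text
scene {'vertical_fov': 55.08973123617921, 'cx': 247.45976106129115, 'cy': 190.79738916968293, 'xyz': array([-0.00878033, -0.59061768,  0.59852398]), 'orientation': array([-2.23615313,  0.00286134, -0.88032377])}
side {'vertical_fov': 46.080504377445536, 'cx': 258.11237465320244, 'cy': 190.76349286261598, 'xyz': array([0.25938926, 0.29717903, 0.69534775]), 'orientation': array([-2.43542013e+00,  2.06058688e-03, -2.65871264e+00])}
wrist {'vertical_fov': 64.23757496656783, 'cx': 252.5705269475378, 'cy': 193.1767348600566, 'xyz': array([0.21123677, 0.59366724, 0.37357386]), 'orientation': array([2.85190755e+00, 9.52612719e-04, 1.11313863e+00])}
{'clock': 0.15, 'qpos': array([-1.18418796,  0.52188751, -0.03629169,  1.59986727,  0.02116331,
        1.02110546, -0.1127831 ]), 'qd': array([-0.00189553, -0.00161919,  0.0003318 , -0.00045018, -0.00071292,
        0.00037271,  0.00022854]), 'joint_efforts': array([ 2.51402678e-03, -9.27389503e+01,  1.98079951e+00, -3.70063698e+01,
        1.80826569e-02,  6.38009165e-03, -1.99481877e-05]), 'position': array([0.27560759, 0.56068032, 0.24485535]), 'tool_rot': array([-1.57084247e+00,  8.82944269e-04,  1.11394218e+00]), 'force': array([-0.22444791, -0.17560041, -0.1367376 ]), 'moment': array([-0.02047562,  0.02608588,  0.00386723]), 'grip_width': 0.08543750113735002}
```

View pics/scene0.png

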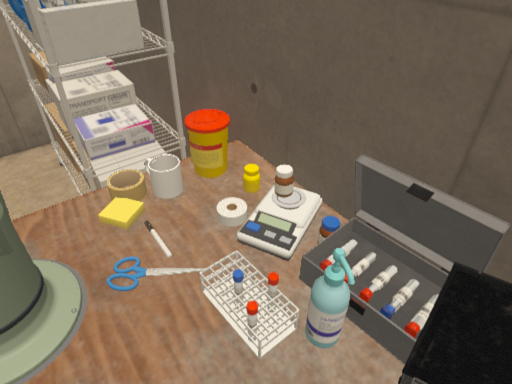

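View pics/side0.png

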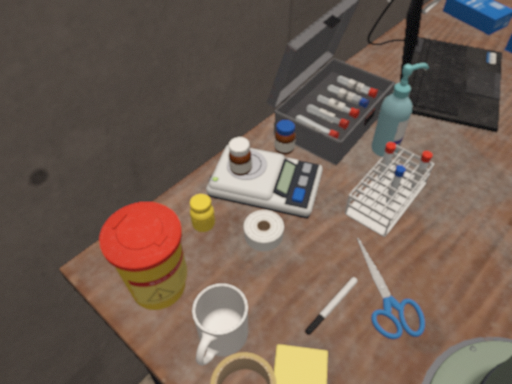

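The scene view shows the balance at (280,218), with the white-capped amber bottle on its pan at (285,180). The blue-capped bottle is at (328,228), the label roll at (231,210), and the yellow look-alike at (251,178). In the side view the same things are at (240,157), (285,135), (264,228) and (201,212). The white-capped amber bottle on the pan is the one meant. I'll confirm it in an enlarged crop.

Run:
```python
import cv2,numpy as np
a=cv2.imread('pics/scene0.png')[150:260,210:350];b=cv2.imread('pics/side0.png')[110:220,195:335]
c=np.vstack([a,b[:,:]]);
def g(im,u0,v0,s=5):
    im=cv2.resize(im,None,fx=s,fy=s,interpolation=cv2.INTER_CUBIC)
    for u in range(u0,u0+im.shape[1]//s,20): cv2.putText(im,str(u),((u-u0)*s,10),0,.4,(0,255,0),1);cv2.line(im,((u-u0)*s,0),((u-u0)*s,im.shape[0]),(0,255,0),1) if 0 else cv2.line(im,((u-u0)*s,12),((u-u0)*s,20),(0,255,0),1)
    for v in range(v0,v0+im.shape[0]//s,20): cv2.putText(im,str(v),(0,(v-v0)*s+4),0,.4,(0,255,0),1)
    return im
cv2.imwrite('pics/ca.png',g(a,210,150));cv2.imwrite('pics/cb.png',g(b,195,110))
```

```text
(no output)
```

View pics/ca.png

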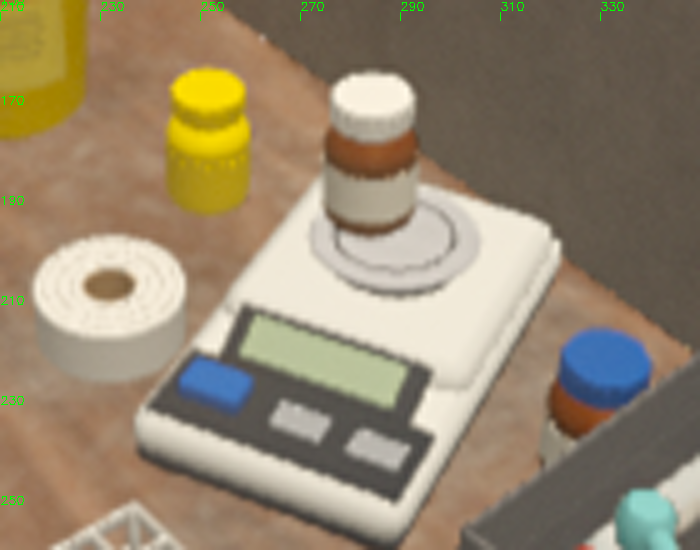

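View pics/cb.png

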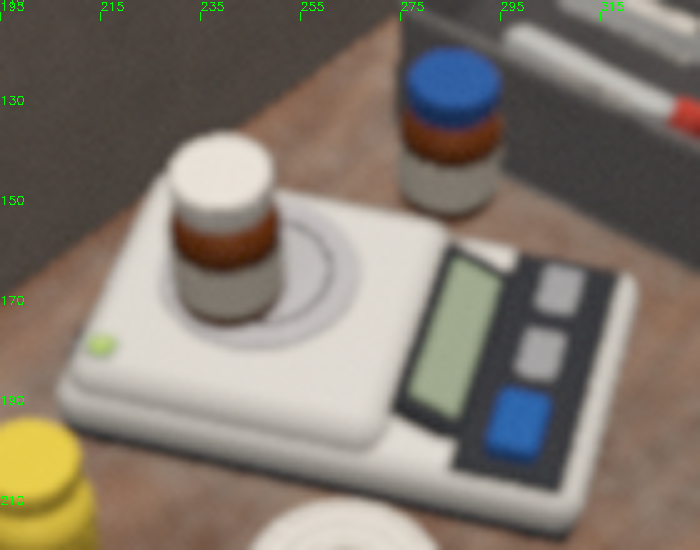

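Run:
```python
from h import *
s=np.load('pics/scene0.png.npy',allow_pickle=True).item();d=np.load('pics/side0.png.npy',allow_pickle=True).item()
np.set_printoptions(precision=4,suppress=True)
for n,a,b in [('cap top',(284.6,168.6),(239.2,142)),('key',(253.4,226),(299,194.2)),('pan',(289,197.2),(246.8,163.6)),('roll top',(231.8,207),(263.8,220)),('wait cap',(331,222.3),(285.8,127))]:
    p=tri([(s,*a),(d,*b)]);print(n,p,proj(s,p)-a,proj(d,p)-b)
K=[tri([(s,253.4,226),(d,299,194.2)])][0];P=tri([(s,289,197.2),(d,246.8,163.6)])
for Z,n in((.044,'key'),(.057,'pan'),(.127,'cap')):
    a,b={'key':((253.4,226),(299,194.2)),'pan':((289,197.2),(246.8,163.6)),'cap':((284.6,168.6),(239.2,142))}[n]
    print(n,atz(s,*a,Z),atz(d,*b,Z))
v=K-P;print('yaw',np.arctan2(v[1],v[0])-np.arctan2(36,-113),np.hypot(v[0],v[1]))
```

```text
cap top [ 0.5702 -0.2193  0.1263] [ 0.1281 -0.1399] [0.1168 0.2028]
key [ 0.4487 -0.2261  0.0405] [-0.497   0.4305] [-0.45   -0.6105]
pan [ 0.5671 -0.2385  0.0545] [-0.1228  0.1242] [-0.1093 -0.1767]
roll top [ 0.4774 -0.1422  0.0345] [ 1.0355 -0.8981] [1.0628 1.4238]
wait cap [ 0.5417 -0.3616  0.0647] [-0.4607  0.4683] [-0.3324 -0.5747]
key [ 0.4476 -0.2283  0.044 ] [ 0.4463 -0.2223  0.044 ]
pan [ 0.565  -0.2401  0.057 ] [ 0.5655 -0.2361  0.057 ]
cap [ 0.5688 -0.2199  0.127 ] [ 0.5703 -0.2191  0.127 ]
yaw 0.20344316963861608 0.11909996246490764
```

The crops confirm it: white ribbed cap centred at (284.6,168.6) in scene and (239.2,142) in side, and the blue key at (253,226) and (299,194). Measured heights agree with the text: cap 126 mm against 127, pan 54.5 against 57, key 40.5 against 44. Next I'll check the obstacles near the approach.

Run:
```python
from h import *
np.set_printoptions(precision=4,suppress=True)
s=np.load('pics/scene0.png.npy',allow_pickle=True).item();d=np.load('pics/side0.png.npy',allow_pickle=True).item()
for n,a,b in [('yellow top',(251.6,167.5),(201,201)),('bin top',(207,120),(143,233)),('case corner lid',(358,161),(331,10)),('mug',(163,160),(221,300))]:
    p=tri([(s,*a),(d,*b)]);print(n,p,proj(s,p)-a)
```

```text
yellow top [ 0.5891 -0.1073  0.0692] [-0.3079  0.309 ]
bin top [0.5861 0.0387 0.1557] [-0.244  0.253]
case corner lid [ 0.4851 -0.419   0.2899] [ 6.5475 -8.6662]
mug [0.4463 0.0558 0.0987] [ 0.5953 -0.4375]
```

Call:
drive_tool --steps '[26,15,-36.5,0,-3.8,26,15,-36.5,0,-3.8,26,15,-36.5,0,-3.8,26,15,-36.5,0,-3.8,26,15,-36.5,0,-3.8]' --grip_force 20

```text
clock: 0.57
position: [0.351, 0.3765, 0.2452]
tool_rot: [-1.571, 0.0, 0.779]
force: [0.7, 0.2, -0.1]
grip_width: 0.0266
```

Call:
drive_tool --steps '[26,15,-36.5,0,-3.8,26,15,-36.5,0,-3.8,26,15,-36.5,0,-3.8,26,15,-36.5,0,-3.8,26,15,-36.5,0,-3.8]'

```text
clock: 0.98
position: [0.4259, 0.1941, 0.2454]
tool_rot: [-1.571, -0.0, 0.448]
force: [1.3, 0.2, 0.3]
grip_width: 0.0261
```

Call:
drive_tool --steps '[26,15,-36.5,0,-3.8,26,15,-36.5,0,-3.8,26,15,-36.5,0,-3.8,26,15,-36.5,0,-3.8,26,15,-36.5,0,-3.8]'

```text
clock: 1.4
position: [0.501, 0.0115, 0.2454]
tool_rot: [-1.571, -0.0, 0.116]
force: [1.2, 0.6, 0.2]
grip_width: 0.0257
```

Call:
drive_tool --steps '[26,15,-36.5,0,-3.8,26,15,-36.5,0,-3.8,26,15,-36.5,0,-3.8,26,15,-30,0,-3.8,26,10,-20,0,-3.8]'

```text
clock: 1.82
position: [0.5712, -0.1496, 0.2452]
tool_rot: [-1.572, -0.0, -0.218]
force: [0.2, 0.9, -0.2]
grip_width: 0.026
```

Run:
```python
from h import *
w=grab('wrist','w1.png');s=grab('scene','s1.png')
o=monitor.observe();print(o['clock'],o['position'],o['tool_rot'],o['grip_width'],w['xyz'],w['orientation'])
a=w['frame'][:,:,::-1];b=cv2.resize(s['frame'][130:255,210:360,::-1],(460,384),interpolation=2)
cv2.imwrite('pics/m1.png',cv2.resize(np.hstack([a[:,60:400],b]),None,fx=1,fy=1))
```

```text
1.9167 [ 0.57112435 -0.1499441   0.24487869] [-1.57278153e+00 -9.80026703e-05 -2.19537007e-01] 0.025675371639912 [ 0.58730576 -0.07792259  0.37391109] [ 2.85209621e+00 -1.72565964e-03 -2.18889855e-01]
```

View pics/m1.png

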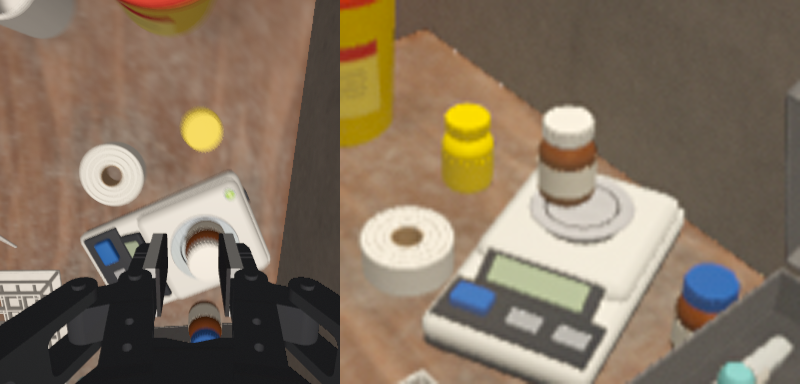

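The wrist part shows the cap at about (208,262), the pan rim spanning x 173–238, and the yellow bottle at (202,130). The label roll is at (111,175). The bottle's offset lies along the tool's push axis and needs 13 mm of lateral correction. The scene part shows the bottle upright on the pan. I'll descend behind the bottle.

Call:
drive_tool --steps '[26,1.7,-4.3,-33,0,26,1.7,-4.3,-33,0,26,1.7,-4.3,-33,0,26,1.7,-4.3,-33,0,26,1.7,-4.3,-20,0]'

```text
clock: 2.33
position: [0.5779, -0.1666, 0.09]
tool_rot: [-1.57, 0.003, -0.211]
force: [0.2, -0.1, 0.7]
grip_width: 0.0257
```

Call:
drive_tool --steps '[26,0,0,-11,0,26,0,0,0,0,26,0,0,0,0,26,0,0,0,0,26,0,0,0,0]'

```text
clock: 2.75
position: [0.58, -0.1674, 0.0839]
tool_rot: [-1.57, -0.002, -0.212]
force: [-0.5, 0.2, -0.2]
grip_width: 0.0264
```

Run:
```python
from h import *
w=grab('wrist','w2.png');s=grab('scene','s2.png')
o=monitor.observe();print(o['clock'],o['position'],o['tool_rot'],o['grip_width'],o['force'])
a=w['frame'][100:384,140:390,::-1];b=cv2.resize(s['frame'][140:225,250:330,::-1],None,fx=5,fy=5,interpolation=2)
a=cv2.resize(a,(int(250*425/284),425),interpolation=2)
cv2.imwrite('pics/m2.png',np.hstack([a,b]))
```

```text
2.85 [ 0.57976882 -0.16739802  0.08345683] [-1.57054071 -0.00167631 -0.21208881] 0.02580023364591199 [ 0.08620882 -0.12726665 -0.12227136]
```

View pics/m2.png

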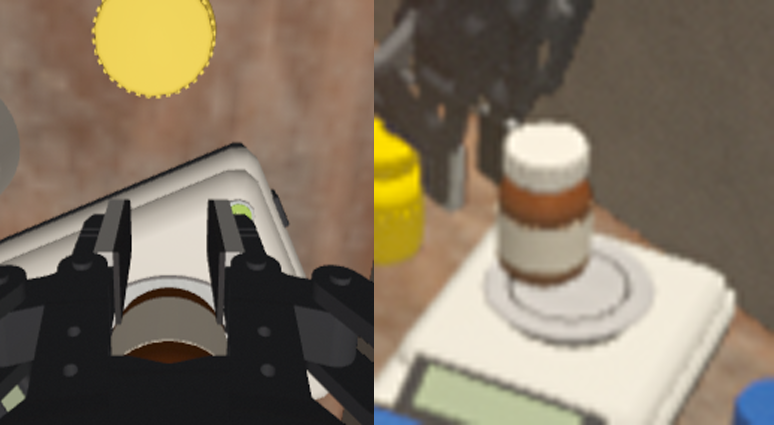

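Wrist crop: the bottle (x 118–222, middle 169) lies midway between the pads (125 and 213). Scene crop: the fingertips stand behind the bottle, clear of the yellow one. I'll advance slowly.

Call:
drive_tool --steps '[26,-0.8,-3.9,-1,0,26,-0.8,-3.9,-1,0,26,-0.8,-3.9,-1,0,26,-0.6,-2.9,0,0,26,-0.6,-2.9,0,0]'

```text
clock: 3.27
position: [0.5754, -0.1857, 0.0792]
tool_rot: [-1.571, 0.0, -0.213]
force: [0.1, 0.1, 0.0]
grip_width: 0.0261
```

Call:
drive_tool --steps '[26,-0.4,-2,0,0,26,-0.4,-2,0,0,26,-0.4,-2,0,0,26,-0.4,-2,0,0,26,-0.4,-2,0,0]'

```text
clock: 3.68
position: [0.5736, -0.1951, 0.0793]
tool_rot: [-1.571, 0.0, -0.212]
force: [0.6, 2.1, 0.5]
grip_width: 0.026
```

Call:
drive_tool --steps '[26,-0.4,-2,0,0,26,-0.4,-2,0,0,26,-0.4,-2,0,0,26,-0.4,-1.5,0,0,26,-0.2,-1,0,0]'

```text
clock: 4.1
position: [0.5717, -0.2038, 0.0793]
tool_rot: [-1.571, -0.0, -0.213]
force: [0.6, 1.4, 0.9]
grip_width: 0.0264
```

Run:
```python
from h import *
w=grab('wrist','w3.png');s=grab('scene','s3.png')
o=monitor.observe();p=o['position'];y=o['tool_rot'][2];print(o['clock'],p,o['tool_rot'],o['grip_width'],o['force'])
print('dist',(np.array([.565,-.238])-p[:2])@[np.sin(y),-np.cos(y)],'lat',(np.array([.565,-.238])-p[:2])@[np.cos(y),np.sin(y)])
a=w['frame'][100:384,140:390,::-1];b=cv2.resize(s['frame'][140:225,250:330,::-1],None,fx=5,fy=5,interpolation=2)
a=cv2.resize(a,(int(250*425/284),425),interpolation=2)
cv2.imwrite('pics/m3.png',np.hstack([a,b]))
```

```text
4.2 [ 0.57174076 -0.20383429  0.07929419] [-1.57090054e+00  6.79956023e-06 -2.12694309e-01] 0.02613651640681774 [ 0.2974356   0.72581216 -0.60385429]
dist 0.0348187508019888 lat 0.0006233207659971955
```

View pics/m3.png

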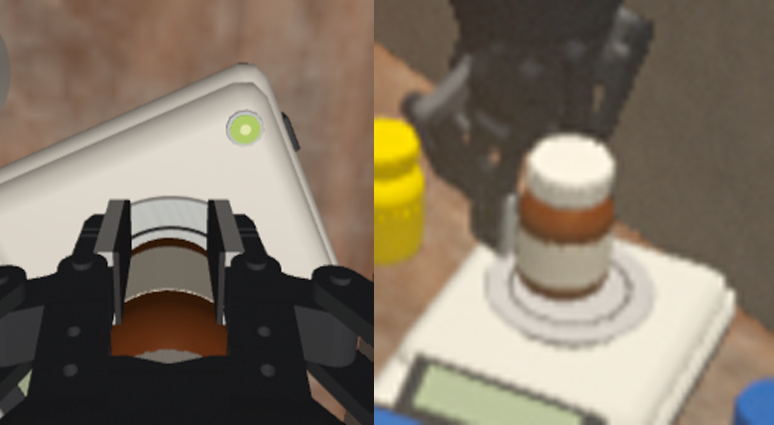

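Wrist crop: the bottle has slid and sits square in the cradle, with the ring's near arc at (169,230) and the foot at (168,243). Scene crop: bottle middle at x 564 against ring middle at 571, so about 5 mm remains. One last slow 5 mm, then back off.

Call:
drive_tool --steps '[26,-0.2,-1,0,0,26,-0.2,-1,0,0,26,-0.2,-1,0,0,26,-0.2,-1,0,0,26,-0.2,-1,0,0]'

```text
clock: 4.62
position: [0.5708, -0.2087, 0.0793]
tool_rot: [-1.571, 0.0, -0.213]
force: [0.2, 0.3, -0.1]
grip_width: 0.026
```

Call:
drive_tool --steps '[26,0,0,0,0,26,0.2,1,0,0,26,0.4,2,0,0,26,0.6,3,0,0,26,0.8,4,0,0]'

```text
clock: 5.03
position: [0.5728, -0.1984, 0.0793]
tool_rot: [-1.571, 0.0, -0.213]
force: [0.4, -0.4, 0.8]
grip_width: 0.0259
```

Run:
```python
from h import *
w=grab('wrist','w4.png');s=grab('scene','s4.png')
o=monitor.observe();p=o['position'];y=o['tool_rot'][2];print(o['clock'],p,o['force'])
a=w['frame'][100:384,140:390,::-1];b=cv2.resize(s['frame'][150:220,260:320,::-1],None,fx=7,fy=7,interpolation=2)
a=cv2.resize(a,(int(250*490/284)//1,490),interpolation=2)[:,80:380]
cv2.imwrite('pics/m4.png',np.hstack([a,b]))
# predicted outline of a centred ring/bottle in scene
for r,z in((.028,.057),(.04,.057),(.022,.063)):
    q=np.array([proj(s,(.565+r*np.cos(t),-.238+r*np.sin(t),z)) for t in np.linspace(0,6.28,90)])
    print(r,((q.min(0)-[260,150])*7+[300,0]).round(),((q.max(0)-[260,150])*7+[300,0]).round())
```

```text
5.1333 [ 0.57305298 -0.1975418   0.07919973] [-0.10548257 -0.23043185 -0.43785994]
0.028 [414. 276.] [582. 382.]
0.04 [378. 255.] [619. 406.]
0.022 [432. 273.] [566. 356.]
```

View pics/m4.png

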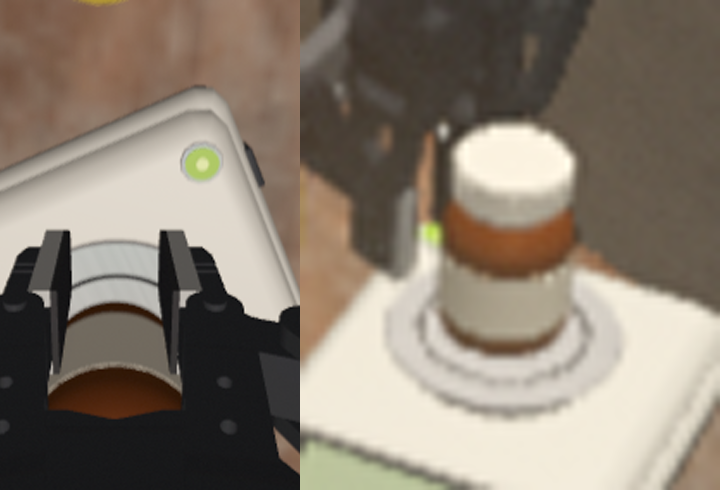

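Run:
```python
from h import *
np.set_printoptions(precision=4,suppress=True)
w=np.load('pics/w4.png.npy',allow_pickle=True).item();s=np.load('pics/s4.png.npy',allow_pickle=True).item()
W=lambda x,y:(140+(x+80)/1.725,100+y/1.725)
u=np.array([.2113,.9774]) # outward (+tool z)
for n,y,z in(('rim',240,.057),('ring',277,.057),('side low edge r22',305,.063),('foot',305,.057)):
    p=atz(w,*W(114,y),z)[:2]; print(n,p,(p-[.565,-.238])@u)
t=np.linspace(0,6.283,200)
def C(c,r,z):
    q=np.array([proj(s,(c[0]+r*np.cos(a),c[1]+r*np.sin(a),z)) for a in t]); q=(q-[260,150])*7+[300,0]
    return q.min(0).round(),q.max(0).round()
P=np.array([.565,-.238])
for dx,dy in((0,0),(.003,0),(0,-.003)):
    c=P+[dx,dy]; print(dx,dy,'low',C(c,.022,.063),'foot',C(c,.0155,.057),'captop',C(c,.0185,.127),'pan',C(c,.04,.057),'panbot',C(c,.04,.054),'ring',C(c,.028,.057))
# edge profile along columns through the middle
g=cv2.cvtColor(s['frame'],cv2.COLOR_RGB2GRAY).astype(int)
print(g[194:213,288:292].T)
print('row196',g[196,268:312]); print('row200',g[200,268:312])
```

```text
rim [ 0.5737 -0.1958] 0.04307788572220792
ring [ 0.571  -0.2084] 0.030168668656373375
side low edge r22 [ 0.5696 -0.2147] 0.023734389953897036
foot [ 0.5688 -0.2184] 0.020010762721626
0 0 low (array([432., 273.]), array([566., 356.])) foot (array([451., 299.]), array([544., 358.])) captop (array([454., 123.]), array([571., 190.])) pan (array([378., 255.]), array([619., 406.])) panbot (array([377., 262.]), array([618., 413.])) ring (array([414., 276.]), array([582., 382.]))
0.003 0 low (array([438., 269.]), array([571., 352.])) foot (array([456., 295.]), array([549., 353.])) captop (array([459., 119.]), array([576., 186.])) pan (array([383., 251.]), array([624., 402.])) panbot (array([383., 258.]), array([623., 409.])) ring (array([419., 272.]), array([587., 378.]))
0 -0.003 low (array([440., 277.]), array([573., 360.])) foot (array([458., 302.]), array([552., 361.])) captop (array([461., 126.]), array([579., 194.])) pan (array([385., 258.]), array([626., 410.])) panbot (array([384., 265.]), array([625., 417.])) ring (array([421., 280.]), array([590., 386.]))
[[160 162 163 161 125  80  96 193 212 210 189 201 211 203 156 185 228 237
  236]
 [163 162 163 163 127  80  97 193 211 209 186 200 212 202 154 162 223 236
  236]
 [163 164 165 166 127  81  96 191 213 210 184 200 211 204 162 164 223 236
  236]
 [165 166 166 165 127  81 104 191 210 211 196 204 210 202 157 186 228 236
  236]]
row196 [235 235 235 233 201 208 210 207 176 148 208 206 139  90 120 147 151 156
 159 161 163 163 165 166 167 168 166 161 134 134 198 203 150 176 207 208
 206 213 234 235 236 235 235 235]
row200 [235 234 235 235 225 199 209 211 211 206 161 182 209 212 204 195 193 165
 117  98  96  97  96 104 135 146 188 199 211 212 206 175 163 206 208 207
 204 196 230 236 236 236 235 235]
```

Both views put the bottle within about 1 mm of the pan and ring middle. Wrist along the push: ring +2.2 mm against bottle +1.7 mm. Scene columns: 288.7 against 288.5. The bottle is upright and nothing touches it. I'll retreat, lift, close the fingers and go over to the key.

Call:
drive_tool --steps '[26,1,5,0,0,26,1,5,0,0,26,1,5,0,0,26,1,5,0,0,26,1,4,0,0]'

```text
clock: 5.55
position: [0.578, -0.1737, 0.0793]
tool_rot: [-1.571, 0.0, -0.212]
force: [-0.2, -0.4, 1.0]
grip_width: 0.0258
```

Call:
drive_tool --steps '[26,0,0,20,0,26,0,0,30,0,26,0,0,35,0,26,0,0,35,0,26,0,0,20,0]'

```text
clock: 5.97
position: [0.5785, -0.1748, 0.2229]
tool_rot: [-1.571, -0.003, -0.213]
force: [0.7, -0.1, 0.3]
grip_width: 0.0261
```

Call:
drive_tool --steps '[0,-26,-10.3,0,4.8,0,-26,-10.3,0,4.8,0,-26,-10.3,0,4.8,0,-26,-10.3,0,4.8,0,-26,-10.3,0,4.8]'

```text
clock: 6.38
position: [0.4466, -0.2261, 0.2194]
tool_rot: [-1.571, -0.0, 0.211]
force: [0.3, -0.9, 0.9]
grip_width: 0.0003
```

Call:
drive_tool --steps '[0,0,0,0,0,0,0,0,-30,0,0,0,0,-35,0,0,0,0,-35,0,0,0,0,-30,0]'

```text
clock: 6.8
position: [0.4476, -0.2257, 0.0876]
tool_rot: [-1.571, -0.0, 0.206]
force: [0.6, -0.8, 0.0]
grip_width: -0.0
```

Run:
```python
from h import *
w=grab('wrist','w5.png');s=grab('scene','s5.png')
o=monitor.observe();print(o['clock'],o['position'],o['tool_rot'],o['grip_width'],o['force'])
a=w['frame'][100:384,140:390,::-1];b=cv2.resize(s['frame'][160:245,230:310,::-1],None,fx=5,fy=5,interpolation=2)
a=cv2.resize(a,(374,425),interpolation=2)
cv2.imwrite('pics/m5.png',np.hstack([a,b]))
```

```text
6.9 [ 0.44586267 -0.22509033  0.08604199] [-1.56765356  0.00533023  0.20635454] -0.00017884529423940277 [-0.42055921 -1.10052982  0.78603724]
```

View pics/m5.png

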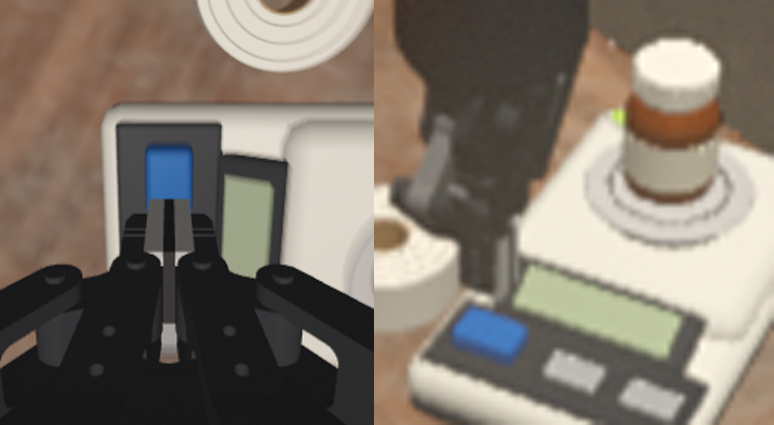

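Wrist crop: the closed tips (x 145–193) line up with the key (146–192), whose far edge is at y 145. Scene crop: the bottle is still inside the ring and the tips are above the key. I'll check the y alignment numerically.

Run:
```python
from h import *
np.set_printoptions(precision=4,suppress=True)
w=np.load('pics/w5.png.npy',allow_pickle=True).item();s=np.load('pics/s5.png.npy',allow_pickle=True).item()
W=lambda x,y:(140+x/1.496,100+y/1.4965)
for n,p in(('L far',(148,146)),('R far',(191,146))): print(n,atz(w,*W(*p),.044))
a=.5*(atz(w,*W(148,146),.044)+atz(w,*W(191,146),.044)); b=.2045
print('key centre wrist',a+.015*np.array([np.sin(b),-np.cos(b),0]))
S=lambda x,y:(230+(x-374)/5,160+y/5)
print('scene key',atz(s,*S(489,333),.044))
o=monitor.observe();p=o['position'];print(p,(proj(s,p+[0,0,-.014])-[230,160])*5+[374,0],(proj(s,[.4475,-.225,.044])-[230,160])*5+[374,0])
```

```text
L far [ 0.4366 -0.2084  0.044 ]
R far [ 0.4532 -0.2049  0.044 ]
key centre wrist [ 0.448  -0.2213  0.044 ]
scene key [ 0.4456 -0.2288  0.044 ]
[ 0.4459 -0.2251  0.086 ] [483.06   280.9278] [484.9792 326.7647]
```

Call:
drive_tool --steps '[0,0,0,-10,0,0,0,0,-10,0,0,0,0,-5,0,0,0,0,0,0,0,0,0,0,0]'

```text
clock: 7.32
position: [0.4481, -0.2262, 0.0648]
tool_rot: [-1.571, -0.001, 0.206]
force: [0.2, -0.4, 1.1]
grip_width: 0.0001
```

Call:
drive_tool --steps '[0,0,0,-1.5,0,0,0,0,-1.5,0,0,0,0,-1.5,0,0,0,0,-1,0,0,0,0,0,0]'

```text
clock: 7.73
position: [0.4477, -0.226, 0.0587]
tool_rot: [-1.571, 0.0, 0.206]
force: [0.2, 0.6, -0.4]
grip_width: 0.0001
```

Tip is at 44.7 mm with no force yet. I'll go on in 1 mm steps.

Call:
drive_tool --steps '[0,0,0,-1,0,0,0,0,-1,0,0,0,0,-1,0,0,0,0,0,0,0,0,0,0,0]'

```text
clock: 8.15
position: [0.4479, -0.2262, 0.0558]
tool_rot: [-1.571, -0.0, 0.206]
force: [-0.4, 0.1, 2.7]
grip_width: 0.0001
```

Call:
drive_tool --steps '[0,0,0,-1,0,0,0,0,-0.5,0,0,0,0,0,0,0,0,0,0,0,0,0,0,0,0]'

```text
clock: 8.57
position: [0.4478, -0.2261, 0.0543]
tool_rot: [-1.571, -0.0, 0.206]
force: [-0.3, 0.4, 4.5]
grip_width: -0.0002
```

Call:
drive_tool --steps '[0,0,0,-0.5,0,0,0,0,-0.5,0,0,0,0,0,0,0,0,0,0,0,0,0,0,0,0]'

```text
clock: 8.98
position: [0.4479, -0.2261, 0.0538]
tool_rot: [-1.571, -0.0, 0.206]
force: [-3.5, 2.0, 17.7]
grip_width: 0.0002
```

That is the hard stop: the force jumped from 4.5 N to 17.7 N while the TCP stopped short of its target. The key is fully down. I'll release it and back away.

Call:
drive_tool --steps '[0,0,0,2,0,0,0,0,3,0,0,0,0,5,0,0,0,0,10,0,0,0,0,20,0]'

```text
clock: 9.4
position: [0.4469, -0.2257, 0.0929]
tool_rot: [-1.569, 0.002, 0.206]
force: [0.0, 0.9, -0.1]
grip_width: -0.0001
```

Call:
drive_tool --steps '[0,0,0,30,0,0,0,0,30,0,0,0,0,30,0,0,0,0,20,0,0,0,0,0,0]'

```text
clock: 9.82
position: [0.449, -0.2268, 0.2077]
tool_rot: [-1.573, -0.005, 0.206]
force: [0.2, -0.3, 0.2]
grip_width: 0.0001
```

Call:
drive_tool --steps '[0,-5,15,0,0,0,-5,25,0,0,0,-5,25,0,0,0,-5,15,0,0,0,0,0,0,0]'

```text
clock: 10.23
position: [0.4268, -0.1432, 0.2034]
tool_rot: [-1.569, 0.001, 0.209]
force: [-0.0, -0.0, -1.2]
grip_width: -0.0001
```

Run:
```python
from h import *
s=grab('scene','s6.png');o=monitor.observe();print(o['clock'],o['position'],o['force'])
cv2.imwrite('pics/m6.png',cv2.resize(s['frame'][150:260,215:345,::-1],None,fx=5,fy=5,interpolation=2))
s0=np.load('pics/scene0.png.npy',allow_pickle=True).item();s4=np.load('pics/s4.png.npy',allow_pickle=True).item()
D=lambda a,b,r:np.abs(a['frame'][r].astype(int)-b['frame'][r]).mean().round(2)
print('wait',D(s,s0,np.s_[215:240,318:342]),'roll',D(s,s0,np.s_[197:225,216:248]),'bottle vs s4',D(s,s4,np.s_[165:210,276:306]),'key',D(s,s0,np.s_[220:234,244:262]))
```

```text
10.2833 [ 0.42742941 -0.14473428  0.20362978] [ 1.32841398  0.02558981 -0.08616004]
wait 2.54 roll 3.03 bottle vs s4 5.38 key 2.7
```

View pics/m6.png

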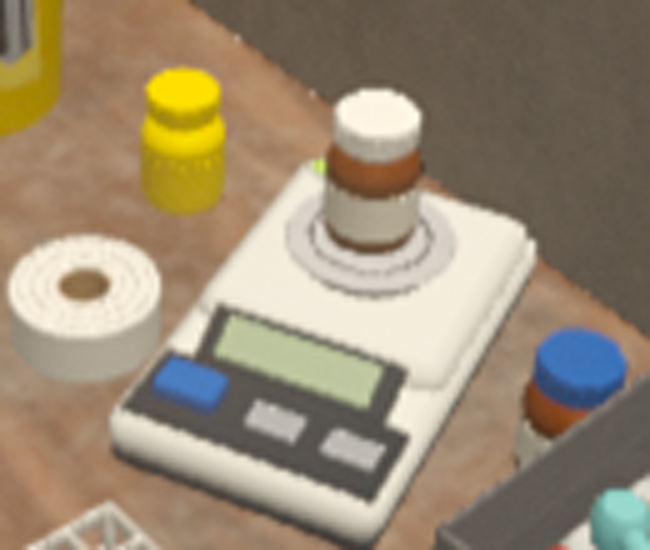

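The bottle stands upright in the ring, with its foot at about (370,245) and the ring's x range 308–433. The key is up and looks as it did at the start. The roll and the blue-capped bottle are unmoved and the arm is clear. I'll hand it in.

```bash
python3 -c "
from workcell import workorder
print(workorder.job_done())"
```

```text
the job is handed in; nothing more can be done
None
```

The job is done and handed in at about 10.3 s of the 58 s allowed; no verdict is reported.

**What I did:** I slid the amber bottle about 16 mm to the middle of the pan, using the two fingertips (26 mm apart) as a cradle. They pushed about 9 mm above the pan at no more than about 25 mm/s. After backing off and checking, I pressed the blue tare key with closed fingers to its hard stop, released it, and moved the arm clear.

**Last checks:**
- **Bottle:** it stands upright inside the ring, within about 1 mm of the middle by both the wrist and scene views before the press. The final picture shows it still upright and inside the ring.
- **Key:** the force rose from 4.5 to 17.7 N at the bottom, so it went fully down, and it looks up again in the final picture.
- **Bystanders:** the label roll and the blue-capped bottle match their starting pictures.
- **Disagreements:** single-view estimates of the pan and key positions differed by 4 to 7 mm in y between cameras, so I used their averages. Heights measured 1 to 4 mm below the text's. The roll's two-view fit was the loosest, at just over 1 pixel.

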